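Let the spent batteries into the lever-lid collection bin

TASK

Press the red lever on the front of the green battery bin all the way down with your fingertips and keep it down until both spent batteries waiting in the side chute have rolled into the tub by themselves. Then let the lever back up slowly, staying on it until the hooded lid is fully shut, so that the lid does not slam, and move clear. Touch neither the lid nor the batteries, and leave everything else on the counter where it stands.

Things in the scene. Friction and masses are not known exactly. Their poses are not given: they have to be found in the camera images.
- bin: Fixed battery bin: open green tub 180 (x) x 200 (y) x 120 mm high, walls and floor 5 mm. Origin at the centre of its underside, z up; its -x side is the front with the lever, roughly facing the robot. An aluminium chute 75 mm wide leaves the rim of the +y side at x = -30 mm and climbs at 13 degrees to y = 230 mm; highest point 175 mm above the counter.
- lid (a joint): Grey hooded lid, 180 x 200 x 46 mm, hinged on the tub's rear rim (x = +90, z = 120 mm). 0 = shut; the lever lifts it 3 times its own angle, to 1.05 rad = fully open. Its weight and a return spring shut it: let go, it slams at 6 rad/s or more. A slam: over 3 rad/s in the last 0.3 rad; letting the pad rise at up to 40 mm/s is safe. Shut, its side wall holds the batteries back; they pass from about 0.5 rad.
- lever (a joint): Angle of the red lever: 0 = at rest (pad up), 0.35 rad = fully down on a hard stop. It turns about a level axis along the bin's y, at bin x = -105 mm, height 85 mm. Pressing at the pad's centre takes about 6 to 9 N all the way; the lid's weight and a spring bring it back up.
- lever_pad (a point): Centre of the top face of the lever's red pad, moving with it. Pad 46 mm (out from the bin) x 64 mm (bin y), 115 mm from the lever's axis. At rest 111 mm above the counter, sloping 0.18 rad up to its free end; fully down 71 mm, sloping 0.17 rad down. It moves 40 mm almost straight down. Nothing stands above it; 70 mm to either side is free.
- lid_front (a point): Middle of the lower front edge of the grey lid: 120 mm high when shut, about 276 mm when fully open. As the lid opens the edge moves up and away from the lever.
- cell_a: Spent D-size battery, black with a copper band, 33 mm diameter x 61 mm, 140 g, lying along the bin's x in the chute against the shut lid. Origin at its middle. Once in the tub its origin is below the 100 mm level and inside the walls.
- cell_b: The second spent battery, the same, lying behind cell_a in the chute. Origin at its middle.
- spare_cell: A good D battery standing upright on the counter near the lever, 33 mm diameter x 61 mm high, 140 g. Origin at the centre of its underside. A bystander.
- notes: Yellow block of notes, 76 x 76 x 35 mm, beside the lever. Origin at the centre of its underside. A bystander.
- stapler: Orange and black stapler, 150 x 38 x 70 mm, to the bin's -y side. Origin at the centre of its underside. A bystander.
- mug: Blue mug, 80 mm diameter x 90 mm high with a handle, on the counter to the bin's -y side. Origin at the centre of its underside. A bystander.
- punch: Dark hole punch, 110 x 100 x 75 mm, on the counter to the bin's +y side. Origin at the centre of its underside. A bystander.
Things that resemble listed ones, but are neither listed nor needed, are in the scene too. Leave any turquoise look-alike of the cell_a alone. What is shaped like the cell_b but yellow is not meant.

How it is judged (in metres and radians):
On the way, in this order (a step that is already met when the one before it is completed fails the run):
1. the fingers press the lever and the lid starts to lift, the batteries still in the chute (value of joint lid above 0.15 rad and contact force between the fingers and lever above 0.5 N), for 0.02 s.
2. the lever is held fully down by the fingers (lid above 0.95 rad) with both batteries in the tub (value of joint lid above 0.95 rad and contact force between the fingers and lever above 0.3 N and x of cell_a in the frame of bin between -0.088 and 0.088 m and y of cell_a in the frame of bin between -0.098 and 0.098 m and z of cell_a in the frame of bin between 0 and 0.1 m and x of cell_b in the frame of bin between -0.088 and 0.088 m and y of cell_b in the frame of bin between -0.098 and 0.098 m and z of cell_b in the frame of bin between 0 and 0.1 m), for 0.2 s.
At the end, for the whole second after the job is handed in: The lid is shut (under 0.05 rad), the lever back up (under 0.03 rad), both batteries lie at rest inside the tub (centres within its walls and below 100 mm), and the robot is clear (value of joint lid below 0.05 rad and value of joint lever below 0.03 rad and x of cell_a in the frame of bin between -0.088 and 0.088 m and y of cell_a in the frame of bin between -0.098 and 0.098 m and z of cell_a in the frame of bin between 0 and 0.1 m and x of cell_b in the frame of bin between -0.088 and 0.088 m and y of cell_b in the frame of bin between -0.098 and 0.098 m and z of cell_b in the frame of bin between 0 and 0.1 m and linear speed of each of cell_a, cell_b below 0.03 m/s); the robot touches nothing.
It fails at once if the lid slams: it comes down through its last 0.3 rad faster than 3 rad/s (value of joint lid below 0.3 rad and velocity of joint lid below -3 rad/s).
It fails at once if the robot touches the lid (contact force between any of the fingers, the arm and lid above 0.5 N).
It fails at once if the robot touches, lifts or carries a spent battery (contact force between any of the fingers, the arm and cell_a above 0.5 N or contact force between any of the fingers, the arm and cell_b above 0.5 N or z of any of cell_a, cell_b in the frame of bin above 0.19 m).
It fails at once if a bystander (spare battery, notes, stapler, mug, hole punch) is moved more than 15 mm or tipped (distance of any of spare_cell, notes, stapler, mug, punch from where it was at the start of the episode above 0.015 m or angle between any of spare_cell, notes, stapler, mug, punch's own z axis and vertical above 0.3 rad).
It also fails if it takes over 38 s, if anything falls off the work surface, if the arm or the gripper's body presses on something with over 40 N, if the wrist force passes 120 N, or if a joint passes its speed limit or range.

ROBOT

A 6-joint arm with a two-finger parallel gripper is mounted at the origin on the work surface. World frame = base frame: x ahead of the robot, y to its left, z up, the work surface at z = 0. Lengths are in mm, angles in rad, forces in N, time in s.
With the tool pointing down it reaches from about 250 to 775 mm from the base axis. Payload 4 kg.
Tool frame: the origin (TCP) lies between the finger pads; the fingertips stand 17 mm ahead of it and the grasp point (between the pads) lies 2 mm behind it; x points along the fingers, y is the direction in which the jaws open and shut, and the axes are right-handed (so a half turn about x gives the same grasp; the last joint's range is limited). The gripper opens to 94 mm and grips with 3 to 60 N. Pads are 16 mm wide; open, the fingers measure 119 mm over their backs; the gripper's body (75 mm by 177 mm) begins 78 mm behind the grasp point.
Start: joints at [1.082, 0.087, 1.371, -0, 1.684, -0.103], TCP at [206.976, 509.588, 222.506] pointing down, gripper open.
Joint ranges: [-3.1, 3.1], [-0.76, 2.03], [0.27, 2.55], [-1.08, 4.22], [0.17, 2.65], [-2.57, 2.57]. Speed limits (rad/s): [2.79, 2.79, 3.14, 3.14, 3.14, 3.14].

INTERFACE

Orientations are given as a 3x3 rotation matrix whose columns are the frame's x, y, z axes.
In Python, from plant import get_state, snapshot, finish_job, search_frame, trace gives the robot as it stands.
- The arm moves only by the tool drive_tool, never from a script. Its argument "commands" is a list of rows, each a list of 6 numbers: the shift along the tool's x, y, z in cm, then the turn, a rotation vector about the tool's x, y, z in rad. A call has exactly 8 rows; each row shifts and turns the commanded pose from where the row before left it, along the tool's axes as they then stand; what a row does not reach is not made up. A row lasts 1/8 s, in which the tool goes at most 62.5 mm and 10.7 degrees, less where a joint would pass 70% of its speed; a pose out of reach is approached as far as the arm can. A call is refused whole if a number of a shift passes 6.25 or a number of a turn 0.188, either way. A call with a gripper value outside its range is refused whole. "gripper" is the closure, from 0 (fully open) to 1 (shut), set as the call begins (left out, the last holds). The fingers move at their own pace and stop on an object; the grip force is fixed at half the most. Time passes only in rows, so rows that do not move let the fingers close, or fill a call up. It gives the time, the measured TCP pose, the force and the opening at its end, in the units of the state.
- get_state(): the state, without advancing time (a new reading comes with each control period).
- snapshot(name): name is "side" or "top" or "wrist"; returns a dict with "color" (480x640x3 uint8, blue, green, red), "mtx" (3x3 intrinsics, pixels), "rvec" (rotation vector, rad) and "tvec" (3), from world to camera coordinates, as OpenCV has them. Camera axes: x right, y down, z forward; pixel columns grow to the right and rows downward; lengths in mm; the calibration is good to about 2 mm. A picture is of the moment at which its call begins. There is no depth.
- finish_job(): hands the job in, once; it reports no verdict.
Trained networks look in a picture, given as the dict that the camera call returned (one of the last four; its "shot" number tells which), for a name from the list of things; names that differ only in an ending like _2 or _b are one class to them, and where a whole thing is asked for, a point or a joint stands for the part that bears it (a point fixed in the world has none). Each returns a list of dicts, best first, with "confidence" (0 to 1); they miss things now and then, are a little off and sometimes report something else, mostly with a low value. They report only what shows in the picture. A call takes as long as a camera call. They do not tell look-alikes from the thing itself.
- search_frame(query, picture): "centre" ([row, column] as shares, 0 to 1, of the picture: columns of its width, rows of its height, amid what is visible of it).
- trace(query, picture): "mask" (480x640 bool, what is visible of it) and "centre" ([row, column] as shares, 0 to 1, of the picture: columns of its width, rows of its height, amid what is visible of it).
The state is a dict: "time": time; "joint_pos": joint angles; "joint_vel": joint speeds; "effort": joint torques, N m; "position": TCP position; "eef_rot": TCP orientation; "contact_force": force on the tool from outside, world axes, zero at the start; "torque": the same for the moment, N m; "width": finger opening in mm.
Only numpy, scipy, OpenCV 4.12 (cv2) and the standard library are available. Lean on these libraries where they do the work, as an engineer would, in place of code of your own. Each camera call takes 0.05 s, during which the arm holds its last target. There are 200 camera calls.

## Working session

There is one attempt and no reset: what is moved stays moved. The work goes in short steps, Python scripts to look and compute and a tool call to move; the robot and the scene stay as the last step left them, time stands still between calls to the robot, and variables do not carry over. Pictures are saved under pics/ and viewed, about 8 in all and at most 12, crops included, and the job is handed in when it is done.

Besides the shell and the picture viewer there is one more tool, called after ">>>" by a JSON object that holds its "fn" and its "kwargs", one argument or row to a line. drive_tool: Moves the arm, as the interface text tells. Its arguments: {"type":"object","properties":{"commands":{"type":"array"},"gripper":{"type":"number"}},"required":["commands"]}

```bash
mkdir -p pics
cat > h.py <<'E'
import numpy as np, cv2
from plant import get_state, snapshot, finish_job, search_frame, trace
def ray(p,uv):
    R=cv2.Rodrigues(np.array(p["rvec"],float))[0]; t=np.array(p["tvec"],float).ravel()
    n=cv2.undistortPoints(np.array([[uv]],float),np.array(p["mtx"],float),None)[0,0]
    d=R.T@np.array([n[0],n[1],1]); return -R.T@t, d/np.linalg.norm(d)
def atz(p,uv,z):
    o,d=ray(p,uv); return o+d*(z-o[2])/d[2]
def tri(a,b):
    A=np.zeros((3,3));y=np.zeros(3)
    for o,d in (a,b):
        M=np.eye(3)-np.outer(d,d);A+=M;y+=M@o
    return np.linalg.solve(A,y)
def proj(p,X):
    return cv2.projectPoints(np.array([X],float),np.array(p["rvec"],float),np.array(p["tvec"],float),np.array(p["mtx"],float),None)[0].ravel()
E
python3 - <<'E'
from h import *
s=get_state();print(s["time"],s["position"],np.round(s["eef_rot"],3).tolist(),s["width"])
P={}
for n in("side","top"):
    p=P[n]=snapshot(n);cv2.imwrite(f"pics/{n}0.png",p["color"])
    for q in("lever_pad","lid_front","cell_a","spare_cell","notes","bin","stapler","mug","punch"):
        print(n,q,[(np.round([r["centre"][1]*640,r["centre"][0]*480]).tolist(),round(r["confidence"],2)) for r in search_frame(q,p)][:5])
E
```

```text
0.0 [206.74133143 509.13044628 221.30316022] [[-0.001, 0.376, 0.927], [-0.002, 0.927, -0.376], [-1.0, -0.002, -0.0]] 94.27203109792507
side lever_pad [([344.0, 301.0], 0.95), ([279.0, 274.0], 0.67)]
side lid_front [([278.0, 250.0], 0.92)]
side cell_a [([235.0, 286.0], 0.79), ([351.0, 370.0], 0.67), ([184.0, 377.0], 0.56)]
side spare_cell [([301.0, 364.0], 0.93), ([277.0, 251.0], 0.33)]
side notes [([383.0, 290.0], 0.58)]
side bin [([276.0, 273.0], 0.86), ([343.0, 253.0], 0.42), ([301.0, 359.0], 0.28)]
side stapler [([344.0, 251.0], 0.84), ([277.0, 249.0], 0.65)]
side mug [([407.0, 249.0], 0.73)]
side punch [([244.0, 401.0], 0.8)]
top lever_pad [([275.0, 274.0], 0.78)]
top lid_front [([297.0, 183.0], 0.83)]
top cell_a [([240.0, 182.0], 0.9), ([236.0, 312.0], 0.82), ([220.0, 180.0], 0.74), ([166.0, 184.0], 0.59)]
top spare_cell [([214.0, 265.0], 0.63), ([241.0, 183.0], 0.39)]
top notes [([339.0, 302.0], 0.77)]
top bin [([285.0, 188.0], 0.57)]
top stapler [([371.0, 218.0], 0.68)]
top mug [([403.0, 292.0], 0.68)]
top punch [([166.0, 242.0], 0.69), ([398.0, 297.0], 0.65)]
```

```bash
python3 -c "
import cv2,numpy as np
a=cv2.imread('pics/side0.png');b=cv2.imread('pics/top0.png');print(a.shape)"
```

```text
(480, 640, 3)
```

View pics/side0.png

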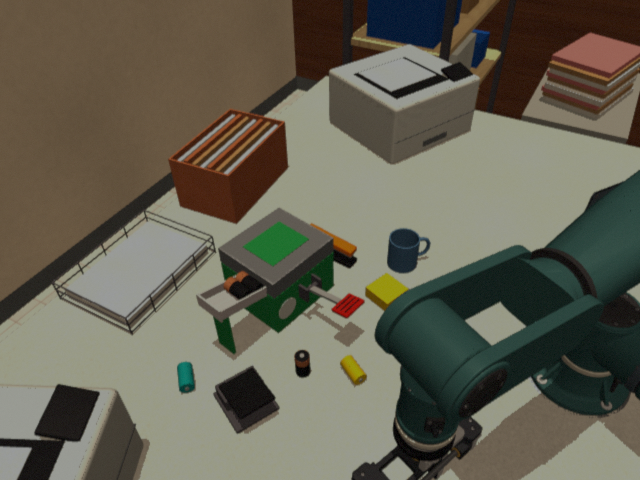

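View pics/top0.png

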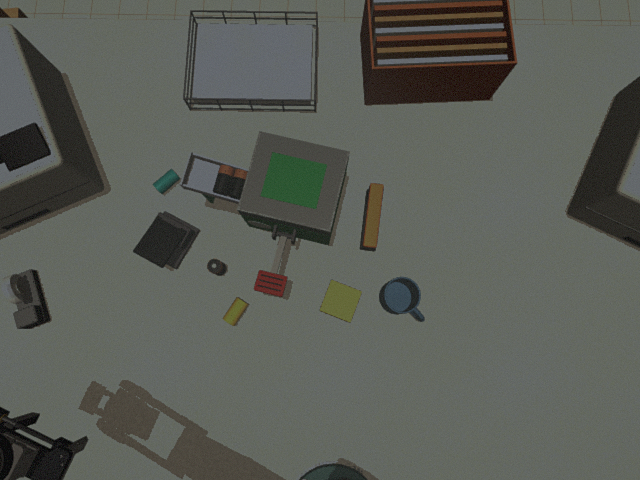

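The pictures show the green bin with its grey lid at side (277,265) / top (295,188). The red pad is at side (348,305) / top (271,283), and the two copper-banded cells in the chute are at top (232,180). For the lever, the only red thing is the pad, at top (271,283); the networks' (275,274) hit also covers the arm behind it. Look-alikes to avoid:
- the turquoise cell at top (166,182)
- the yellow cell at top (236,312)
- the upright spare cell at top (217,267)
- the notes at top (341,301)

Run:
```python
from h import *
P={n:snapshot(n) for n in("side","top")}
C={}
for n,p in P.items():
    hsv=cv2.cvtColor(p["color"],cv2.COLOR_BGR2HSV)
    m=((hsv[...,0]<6)|(hsv[...,0]>174))&(hsv[...,1]>170)&(hsv[...,2]>60)
    m=m.astype(np.uint8); m[:230]=0
    m=cv2.morphologyEx(m,cv2.MORPH_CLOSE,np.ones((5,5)))
    k,l,st,c=cv2.connectedComponentsWithStats(m);i=1+st[1:,4].argmax();C[n]=c[i]
    print(n,st[i],c[i],cv2.boxPoints(cv2.minAreaRect(np.argwhere(l==i)[:,::-1].astype(np.float32))).round().tolist())
X=tri(*[ray(P[n],C[n]) for n in P]);print("pad",X,[proj(P[n],X)-C[n] for n in P])
p=P["top"]
for nm,uv,z in(("lidFL",(240,210),121),("lidFR",(330,237),121),("lidBL",(261,133),166),("lidBR",(349,151),166),("hinge",(286,240),85),("spare",(217,267),61),("ycell",(236,312),17),("notes",(341,301),35)):
    print(nm,atz(p,uv,z).round(1))
c=p["color"][120:340,130:430];cv2.imwrite("pics/crop.png",cv2.resize(c,None,fx=2.6,fy=2.6,interpolation=2))
```

```text
side [332 294  32  24 407] [347.55282555 305.2014742 ] [[331.0, 308.0], [353.0, 289.0], [364.0, 301.0], [343.0, 321.0]]
top [266 274   5   1   5] [268. 274.] [[270.0, 274.0], [270.0, 274.0], [266.0, 274.0], [266.0, 274.0]]
pad [499.92457768 147.21646434 107.21255942] [array([-4.44758539, -1.01417145]), array([1.26433997, 4.50982584])]
lidFL [647.1 215.8 121. ]
lidFR [590.9  18.1 121. ]
lidBL [807.6 171.2 166. ]
lidBR [770.  -18.7 166. ]
hinge [588.9 115.6  85. ]
spare [527.8 272.   61. ]
ycell [429.  231.3  17. ]
notes [458.6 -11.1  35. ]
```

View pics/crop.png

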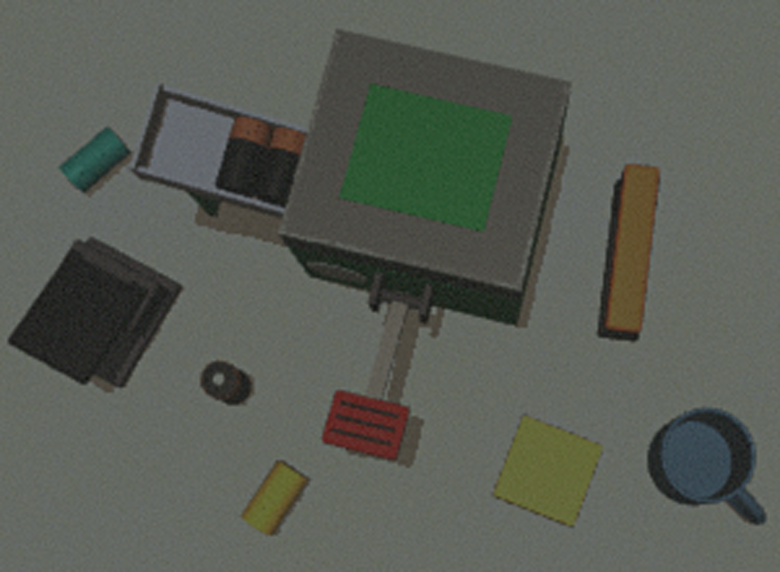

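Run:
```python
from h import *
P={n:snapshot(n) for n in("side","top")}
C={"side":(347.6,305.2),"top":(270.8,283.5)}
X=tri(*[ray(P[n],C[n]) for n in P]);print("pad",X,[proj(P[n],X)-C[n] for n in P], atz(P["top"],C["top"],111),atz(P["side"],C["side"],111))
f=lambda u,v:(130+u/2.6,120+v/2.6)
a,b=atz(P["top"],f(323,441),107),atz(P["top"],f(398,460),107)
c,d=atz(P["top"],f(285,237),140),atz(P["top"],f(338,32),166)
e=atz(P["top"],f(398,302),95)
print("yaw from pad edge, lid edge, arm",np.arctan2(-(b-a)[0]*-1,(a-b)[1]),np.arctan2((d-c)[1],(d-c)[0]),np.arctan2((e-X)[1],(e-X)[0]))
s=get_state();R=np.array(s["eef_rot"]);print((R.T@(X+[0,0,60]-s["position"])/10).round(2),s["time"])
```

```text
pad [489.90148807 143.82578925 105.59132564] [array([0.23228329, 0.04565122]), array([-0.07067642, -0.23293287])] [488.9625591  143.07907532 111.        ] [488.34167464 148.21498079 111.        ]
yaw from pad edge, lid edge, arm -0.22428376475823356 -0.2298871385663402 -0.20668703361841298
[  5.69 -23.24  39.98] 1.2
```

>>> {"fn": "drive_tool", "kwargs": {
  "commands": [
    [0,-2.9,5,0,0,0],
    [0,-2.9,5,0,0,0],
    [0,-2.9,5,0,0,0],
    [0,-2.9,5,0,0,0],
    [0,-2.9,5,0,0,0],
    [0,-2.9,5,0,0,0],
    [0,-2.9,5,0,0,0],
    [0,-2.9,5,0,0,0]
  ],
  "gripper": 1
}}

```text
time: 2.2
position: [491.2, 142.5, 222.7]
eef_rot: [[0.001, 0.376, 0.926], [0.0, 0.926, -0.376], [-1.0, 0.001, 0.001]]
contact_force: [-0.4, 0.1, 0.2]
width: 17.6
```

>>> {"fn": "drive_tool", "kwargs": {
  "commands": [
    [1,0,0,-0.08,0,0],
    [1,0,0,-0.08,0,0],
    [1,0,0,0,0,0],
    [0.5,0,0,0,0,0],
    [0,0,0,0,0,0],
    [0,0,0,0,0,0],
    [0,0,0,0,0,0],
    [0,0,0,0,0,0]
  ]
}}

```text
time: 3.2
position: [490.4, 144.2, 187.8]
eef_rot: [[0.001, 0.224, 0.975], [0.0, 0.975, -0.224], [-1.0, 0.0, 0.001]]
contact_force: [0.2, 0.2, -0.7]
width: 0.8
```

Run:
```python
from h import *
s=get_state();R=np.array(s["eef_rot"]);print(s["time"],s["position"],R.round(3).tolist(),s["contact_force"],s["width"])
for n in("top","side"):
    p=snapshot(n)
    tip=s["position"]+17*R[:,0];print(n,proj(p,tip),proj(p,[489,144,108]))
    u,v=(270,270) if n=="top" else (350,280)
    c=p["color"][v-60:v+60,u-80:u+80];cv2.imwrite(f"pics/c_{n}1.png",cv2.resize(c,None,fx=4,fy=4,interpolation=2))
a,b=[cv2.imread(f"pics/c_{n}1.png") for n in("top","side")]
cv2.imwrite("pics/both1.png",cv2.resize(np.vstack([a,b]),(500,750)[::1]) if 0 else cv2.resize(np.hstack([a,b]),(800,300)))
```

```text
3.2 [490.41262289 144.23126136 187.83181618] [[0.001, 0.224, 0.975], [0.0, 0.975, -0.224], [-1.0, 0.0, 0.001]] [ 0.18809604  0.18998819 -0.66964438] 0.7504371326537964
top [267.20085473 280.26426465] [270.51627871 283.59099548]
side [347.96177066 284.96989254] [348.17678996 304.71905736]
```

View pics/both1.png

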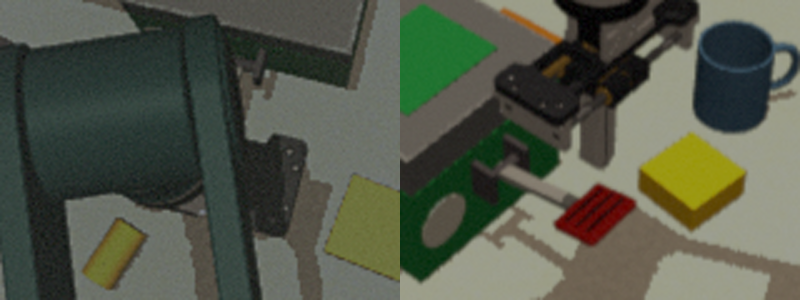

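>>> {"fn": "drive_tool", "kwargs": {
  "commands": [
    [1,0,0,0,0,0],
    [1,0,0,0,0,0],
    [1,0,0,0,0,0],
    [1,0,0,0,0,0],
    [0.6,0,0,0,0,0],
    [0.4,0,0,0,0,0],
    [0.4,0,0,0,0,0],
    [0.4,0,0,0,0,0]
  ]
}}

```text
time: 4.3
position: [490.5, 144.2, 129.8]
eef_rot: [[0.001, 0.224, 0.975], [0.0, 0.975, -0.224], [-1.0, 0.0, 0.001]]
contact_force: [-1.7, 0.3, 8.4]
width: 0.4
```

>>> {"fn": "drive_tool", "kwargs": {
  "commands": [
    [0.4,0,0,0,0,0],
    [0.4,0,0,0,0,0],
    [0.4,0,0,0,0,0],
    [0.4,0,0,0,0,0],
    [0.4,0,0,0,0,0],
    [0.4,0,0,0,0,0],
    [0.4,0,0,0,0,0],
    [0.4,0,0,0,0,0]
  ]
}}

```text
time: 5.3
position: [489.3, 144.7, 98.7]
eef_rot: [[-0.002, 0.224, 0.975], [0.001, 0.975, -0.224], [-1.0, 0.001, -0.002]]
contact_force: [-4.6, 0.0, 7.3]
width: 0.6
```

>>> {"fn": "drive_tool", "kwargs": {
  "commands": [
    [0.3,0,0,0,0,0],
    [0.3,0,0,0,0,0],
    [0.2,0,0,0,0,0],
    [0.2,0,0,0,0,0],
    [0.1,0,0,0,0,0],
    [0,0,0,0,0,0],
    [0,0,0,0,0,0],
    [0,0,0,0,0,0]
  ]
}}

```text
time: 6.3
position: [490.0, 144.6, 89.6]
eef_rot: [[0.0, 0.224, 0.975], [0.001, 0.975, -0.224], [-1.0, 0.001, 0.0]]
contact_force: [-6.2, 0.4, 13.5]
width: 0.3
```

Run:
```python
from h import *
s=get_state();print(s["time"],s["position"],s["contact_force"])
p=snapshot("side")
for q in("cell_a","lid_front"): print(q,[(np.round([r["centre"][1]*640,r["centre"][0]*480]).tolist(),round(r["confidence"],2)) for r in search_frame(q,p)][:5])
cv2.imwrite("pics/s2.png",cv2.resize(p["color"][180:400,180:430],None,fx=2.6,fy=2.6,interpolation=2))
```

```text
6.3 [489.98281151 144.58406537  89.58138421] [-6.16971167  0.37538763 13.49082623]
cell_a [([184.0, 377.0], 0.76), ([352.0, 373.0], 0.63), ([291.0, 280.0], 0.52)]
lid_front [([250.0, 215.0], 0.84), ([244.0, 397.0], 0.35)]
```

View pics/s2.png

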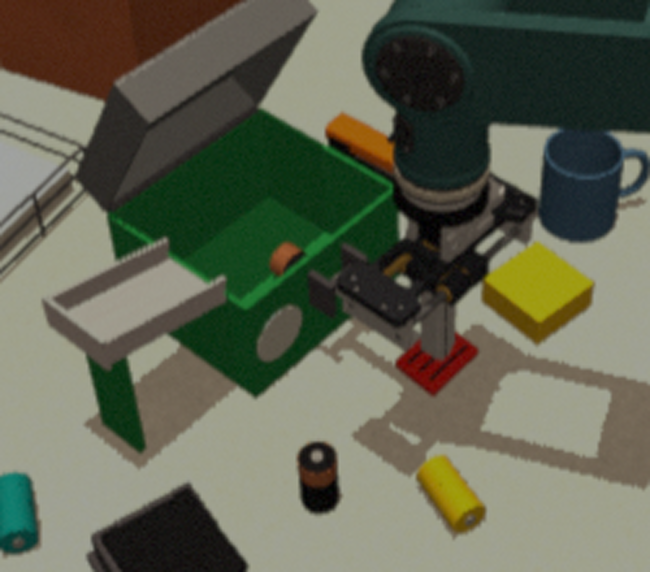

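The lid is open, the chute is empty, and one cell's copper end shows inside the tub at crop (287,257). The fingers are on the pad at crop (437,360) and the force has risen to 13.5 N, so the lever is at its stop. I'll press slightly more, hold, and check the force and the second cell.

>>> {"fn": "drive_tool", "kwargs": {
  "commands": [
    [0.1,0,0,0,0,0],
    [0.1,0,0,0,0,0],
    [0,0,0,0,0,0],
    [0,0,0,0,0,0],
    [0,0,0,0,0,0],
    [0,0,0,0,0,0],
    [0,0,0,0,0,0],
    [0,0,0,0,0,0]
  ]
}}

```text
time: 7.45
position: [490.0, 144.6, 89.3]
eef_rot: [[0.001, 0.223, 0.975], [0.001, 0.975, -0.223], [-1.0, 0.001, 0.001]]
contact_force: [-10.4, -1.4, 20.4]
width: 0.4
```

Run:
```python
from h import *
s=get_state();print(s["time"],s["position"],s["contact_force"])
for n in("top","wrist"):
    p=snapshot(n)
    print(n,[(np.round([r["centre"][1]*640,r["centre"][0]*480]).tolist(),round(r["confidence"],2)) for r in search_frame("cell_a",p)][:5])
    cv2.imwrite(f"pics/{n}3.png",p["color"])
a=cv2.imread("pics/top3.png")[100:300,150:390];b=cv2.imread("pics/wrist3.png")
cv2.imwrite("pics/b3.png",np.hstack([cv2.resize(a,(400,333)),cv2.resize(b,(400,333))]))
```

```text
7.45 [490.04699031 144.58025608  89.26094297] [-10.40863908  -1.43682454  20.36587393]
top [([262.0, 198.0], 0.75), ([166.0, 183.0], 0.75), ([308.0, 210.0], 0.72), ([235.0, 308.0], 0.65)]
wrist [([430.0, 129.0], 0.83)]
```

View pics/b3.png

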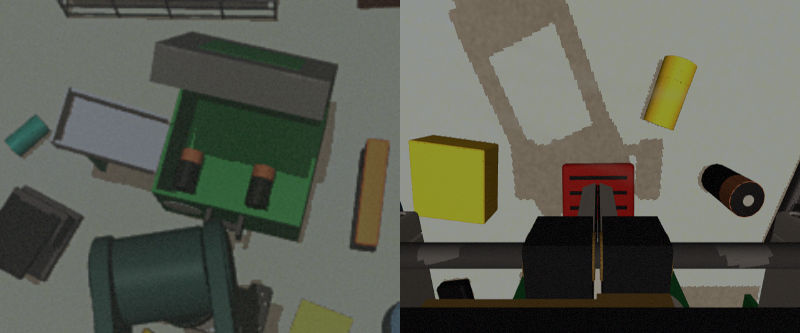

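The top view shows both cells side by side on the tub floor, at panel (188,170) and (260,185). The wrist view shows the fingers on the red pad, with the spare cell and the notes clear of them. The lever is on its stop: a 2 mm command gave 0.3 mm of motion and +7 N. Next is a slow release.

>>> {"fn": "drive_tool", "kwargs": {
  "commands": [
    [-0.15,0,0,0,0,0],
    [-0.15,0,0,0,0,0],
    [-0.2,0,0,0,0,0],
    [-0.2,0,0,0,0,0],
    [-0.25,0,0,0,0,0],
    [-0.25,0,0,0,0,0],
    [-0.25,0,0,0,0,0],
    [-0.25,0,0,0,0,0]
  ]
}}

```text
time: 8.65
position: [489.3, 144.7, 102.7]
eef_rot: [[-0.002, 0.224, 0.975], [0.001, 0.975, -0.223], [-1.0, 0.001, -0.002]]
contact_force: [-4.8, 0.2, 5.9]
width: 0.8
```

>>> {"fn": "drive_tool", "kwargs": {
  "commands": [
    [-0.25,0,0,0,0,0],
    [-0.25,0,0,0,0,0],
    [-0.25,0,0,0,0,0],
    [-0.25,0,0,0,0,0],
    [-0.2,0,0,0,0,0],
    [-0.2,0,0,0,0,0],
    [-0.2,0,0,0,0,0],
    [-0.2,0,0,0,0,0]
  ]
}}

```text
time: 9.65
position: [490.6, 144.3, 121.3]
eef_rot: [[0.002, 0.224, 0.975], [0.001, 0.975, -0.224], [-1.0, 0.001, 0.002]]
contact_force: [-2.0, -0.7, 6.5]
width: 0.7
```

>>> {"fn": "drive_tool", "kwargs": {
  "commands": [
    [-0.15,0,0,0,0,0],
    [-0.15,0,0,0,0,0],
    [-0.15,0,0,0,0,0],
    [-0.15,0,0,0,0,0],
    [-0.15,0,0,0,0,0],
    [-0.15,0,0,0,0,0],
    [-0.15,0,0,0,0,0],
    [-0.15,0,0,0,0,0]
  ]
}}

```text
time: 10.65
position: [489.7, 144.1, 131.0]
eef_rot: [[-0.002, 0.224, 0.975], [0.0, 0.975, -0.224], [-1.0, -0.0, -0.002]]
contact_force: [-1.1, -0.1, -0.3]
width: 0.6
```

>>> {"fn": "drive_tool", "kwargs": {
  "commands": [
    [-0.15,0,0,0,0,0],
    [-0.2,0,0,0,0,0],
    [-0.3,0,0,0,0,0],
    [-0.5,0,0,0,0,0],
    [-1,0,0,0,0,0],
    [-1.5,0,0,0,0,0],
    [-2,0,0,0,0,0],
    [-2,0,0,0,0,0]
  ]
}}

```text
time: 11.65
position: [490.5, 144.2, 209.8]
eef_rot: [[0.001, 0.224, 0.975], [0.0, 0.975, -0.224], [-1.0, 0.001, 0.001]]
contact_force: [0.5, 0.5, -0.0]
width: 0.5
```

>>> {"fn": "drive_tool", "kwargs": {
  "commands": [
    [-1,0,-3,0,0,0],
    [0,0,-4,0,0,0],
    [0,0,-4,0,0,0],
    [0,0,-3,0,0,0],
    [0,0,-1,0,0,0],
    [0,0,0,0,0,0],
    [0,0,0,0,0,0],
    [0,0,0,0,0,0]
  ]
}}

```text
time: 12.65
position: [344.8, 177.5, 217.8]
eef_rot: [[-0.0, 0.225, 0.974], [-0.0, 0.974, -0.225], [-1.0, -0.0, -0.0]]
contact_force: [0.5, 0.4, 0.7]
width: 0.3
```

Run:
```python
from h import *
s=get_state();print(s["time"],s["position"],s["contact_force"])
a,b=[snapshot(n)["color"] for n in("top","side")]
cv2.imwrite("pics/b4.png",np.hstack([cv2.resize(a[120:340,130:430],(400,293)),cv2.resize(b[190:410,170:470],(400,293))]))
```

```text
12.65 [344.78509028 177.48581855 217.80427517] [0.50887082 0.38550549 0.6720167 ]
```

View pics/b4.png

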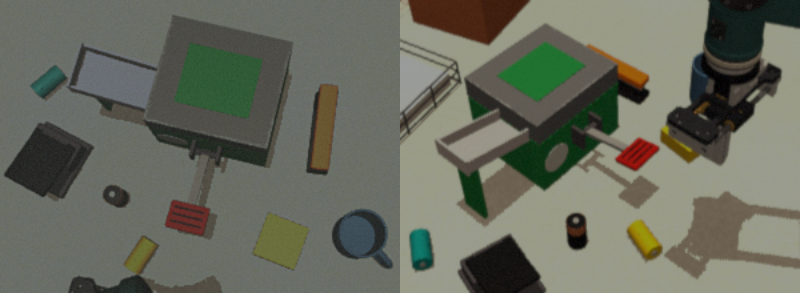

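The lid is shut, the lever is back up (pad at top panel (188,217)) and the chute is empty. All bystanders are where they were, and the gripper is well clear.

```bash
python3 -c "
from plant import finish_job; print(finish_job())"
```

```text
the job is handed in; nothing more can be done
None
```

The job is done and handed in at about 12.7 s of the 38 s allowed; no verdict was reported. I pressed the red lever to its hard stop with the shut fingertips and held it there until both spent batteries were in the tub. I then let the pad up at about 10–20 mm/s, staying on it until the contact force fell to zero, and backed the arm about 150 mm away.

- **Lever on its stop:** a further 2 mm of commanded press moved the tool only 0.3 mm and raised the force to about 20 N.
- **Batteries:** with the lid open, the top view showed both lying in the tub and the chute empty. The tub was out of sight once the lid shut, so I did not see them again after that.
- **End state:** in the final pictures the lid is shut, the lever is up, the bystanders look unmoved and the gripper is clear. The contact force read about 1 N, which is sensor noise.
- **Slam limit:** I could not measure the lid's speed directly. I relied on the slow release, well under the 40 mm/s said to be safe.
- **Disagreement:** my first automatic colour detection of the pad failed in the top view, so I read its centre from the crop instead. The two cameras then agreed to within about 5 mm. No later check failed.

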